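Tip a face-down station tile over the board's edge

TASK

The station tile on the desk lies face down, white back up. Without picking it up, push it with the fingertips flat against the long front edge of the raised green board, then keep pushing so that it tips up on that edge and flips over, and ends lying flat on the board with its blue face up. Leave the pump bottle, the orange box and the other blue tile where they are.

Things in the scene. Friction and masses are not known exactly. Their poses are not given: they have to be found in the camera images.
- tile_center (a point): centre (half-way through its thickness) of the loose tile to flip: a rigid plate 120 x 95 x 10 mm along its own x, y, z, about 0.12 kg; white back with two grey dots, blue face with a white cross. z comes out of the white back (up at the start, down when done); at the start y points roughly at the board, a 120 mm side facing its edge. Fingertips pressed on its sides grip by friction.
- edge (a point): middle of the front top edge of the green board, a plate 240 (x) by 160 (y) by 5 mm thick fixed to the desk, top 5 mm above the desk. The edge runs along x; y points level from the edge across the board, away from the tile's starting side; z up. It is a square step half as high as the tile is thick: a tile pressed against it from the desk can turn about it.
- bottle: white pump bottle with a blue band, 66 mm across, 188 mm tall, loose; origin at the centre of its underside. Leave alone.
- trainer: orange box with white panels, 60 x 110 x 130 mm tall, loose; origin at the centre of its underside. Leave alone.
- spare: another tile of the same size, already blue face up, loose, farther from the robot; origin at the centre of its underside. Leave alone.

How it is judged (in metres and radians):
On the way, in this order (a step that is already met when the one before it is completed fails the run):
1. the tile, still white side up on the desk, is pushed against the board's front edge (angle between tile_center's own z axis and vertical below 0.12 rad and y of tile_center in the frame of edge between -0.056 and -0.04 m and height (world z) of tile_center below 0.013 m and angle between the x axis of tile_center and the x axis of edge, either way round below 0.12 rad), for 0.1 s.
2. the tile stands tipped up on that edge (angle between tile_center's own z axis and vertical between 1.1 and 2.3 rad and y of tile_center in the frame of edge between -0.045 and 0.06 m and z of tile_center in the frame of edge below 0.065 m), for 0.02 s.
At the end, for the whole second after the job is handed in: the tile lies at rest and flat (within about 5 degrees) on the board, blue face up, its centre 35 to 120 mm behind the front edge and within 80 mm of the edge's middle sideways; the bottle, box and other tile have moved less than 20 mm (angle between tile_center's own z axis and vertical above 3.06 rad and y of tile_center in the frame of edge between 0.035 and 0.12 m and x of tile_center in the frame of edge between -0.08 and 0.08 m and z of tile_center in the frame of edge between 0.002 and 0.008 m and linear speed of tile below 0.02 m/s and distance of each of bottle, trainer, spare from where it was at the start of the episode below 0.02 m); the robot touches nothing.
It fails at once if the tile is lifted clear of the desk and board or carried ((angle between tile_center's own z axis and vertical below 0.15 rad and height (world z) of tile_center above 0.026 m) or (angle between tile_center's own z axis and vertical above 2.9916 rad and height (world z) of tile_center above 0.026 m) or (angle between tile_center's own z axis and vertical below 0.5 rad and height (world z) of tile_center above 0.046 m) or (angle between tile_center's own z axis and vertical above 2.6416 rad and height (world z) of tile_center above 0.046 m) or height (world z) of tile_center above 0.08 m).
It fails at once if the pump bottle is pushed or knocked (distance of bottle from where it was at the start of the episode above 0.02 m or angle between bottle's own z axis and vertical above 0.2 rad).
It fails at once if the orange box is pushed or knocked (distance of trainer from where it was at the start of the episode above 0.02 m or angle between trainer's own z axis and vertical above 0.2 rad).
It fails at once if the other blue tile is pushed or knocked (distance of spare from where it was at the start of the episode above 0.02 m or angle between spare's own z axis and vertical above 0.2 rad).
It also fails if it takes over 54 s, if anything falls off the work surface, if the arm or the gripper's body presses on something with over 40 N, if the wrist force passes 120 N, or if a joint passes its speed limit or range.

ROBOT

A 6-joint arm with a two-finger parallel gripper is mounted at the origin on the work surface. World frame = base frame: x ahead of the robot, y to its left, z up, the work surface at z = 0. Lengths are in mm, angles in rad, forces in N, time in s.
With the tool pointing down it reaches from about 400 to 825 mm from the base axis. Payload 7 kg.
Tool frame: the origin (TCP) lies between the finger pads; the fingertips stand ahead of it and the grasp point (between the pads) lies 5 mm behind it (env.tip_reach is the z of the fingertips in the tool frame, in mm); z points along the fingers, y is the line along which they close (so a half turn about z gives the same grasp; the last joint's range is limited). The gripper opens to 85 mm and grips with 20 to 120 N. Pads are 22 mm wide; open, the fingers measure 114 mm over their backs; the gripper's body (76 mm by 85 mm) begins 54 mm behind the grasp point. The pads swing forward as they close: fully open they stand 13 mm farther back than shut.
Start: joints at [-0.901, 0.359, 0.012, 0, -1.224, -0.288], TCP at [251.472, -626.384, 245.302] pointing down, gripper open.
Joint ranges: [-3.07, 3.07], [-1.43, 2.12], [-1.02, 1.25], [-3.03, 1.67], [-3.05, -0], [-3.03, 3.03]. Speed limits (rad/s): [2.39, 2.39, 3.01, 3.14, 3.14, 3.14].

INTERFACE

Orientations are given as a unit quaternion [x, y, z, w].
In Python, from bench import env gives the robot as it stands.
- The arm moves only by the tool servo_tool, never from a script. Its argument "targets" is a list of rows, each a list of 3 entries, a list of its own where there are three numbers: the shift along the tool's x, y, z in m, then the turn about the tool's z in rad, then the opening, from -1 (shut) to 1 (fully open), so that 0 is half open. A call has 1 to 12 rows; each row shifts and turns the commanded pose from where the row before left it, along the tool's axes as they then stand; what a row does not reach is not made up. A row lasts 1/10 s, in which the tool goes at most 50 mm and 8.59 degrees, less where a joint would pass 70% of its speed; a pose out of reach is approached as far as the arm can. A call with a gripper value outside its range is refused whole. The fingers move at their own pace and stop on an object; "grip_force" is the grip in N (left out, the last holds). Time passes only in rows, so rows that do not move let the fingers close. It gives the time, the measured TCP pose, the force, the opening and the grip force at its end, in the units of the state.
- env.observe(): the state, without advancing time (a new reading comes with each control period).
- env.get_image(name): name is "scene" or "top" or "wrist"; returns a dict with "image" (480x640x3 uint8, red, green, blue), "fx", "fy", "cx", "cy" (pixels), "cam_to_world" (4x4, takes a point from camera to world coordinates); the wrist camera has in their place "T_tool_cam" (4x4, takes a point from camera to tool coordinates, whose origin is the TCP and whose axes are the flange's). Camera axes: x right, y down, z forward; pixel columns grow to the right and rows downward; lengths in mm; the calibration is good to about 2 mm. A picture is of the moment at which its call begins: read the wrist's pose just before it. There is no depth.
- env.finish_job(): hands the job in; it is judged then, once.
Trained networks look in the newest picture that a camera, given by its name, has taken for a name from the list of things; names that differ only in an ending like _2 or _b are one class to them, and where a whole thing is asked for, a point or a joint stands for the part that bears it (a point fixed in the world has none). Each returns a list of dicts, best first, with "score" (0 to 1); they miss things now and then, are a little off and sometimes report something else, mostly with a low value. They report only what shows in the picture. A call takes as long as a camera call.
- env.recognise(label, camera): "centre" ([x, y, z] in mm, in world coordinates, good to about 4 mm: the middle of the surface that is visible of it).
- env.cut_out(label, camera): "mask" (480x640 bool, what is visible of it).
The state is a dict: "clock": time; "q": joint angles; "dq": joint speeds; "tau": joint torques, N m; "tcp_pos": TCP position; "ee_rot": TCP orientation; "wrist_force": force on the tool from outside, world axes, zero at the start; "ft_torque": the same for the moment, N m; "width": finger opening in mm; "gripper_force": force on a finger pad.
Only numpy, scipy, OpenCV 4.12 (cv2) and the standard library are available. Lean on these libraries where they do the work, as an engineer would, in place of code of your own. Each camera call takes 0.05 s, during which the arm holds its last target. There are 200 camera calls.

## Working session

There is one attempt and no reset: what is moved stays moved. The work goes in short steps, Python scripts to look and compute and a tool call to move; the robot and the scene stay as the last step left them, time stands still between calls to the robot, and variables do not carry over. Pictures are saved under pics/ and viewed, at most 10 in all, crops included, and the job is handed in when it is done.

Besides the shell and the picture viewer there is one more tool, called after "Call:" in YAML: its name, and indented under it one key for each argument. servo_tool: Moves the arm, as the interface text tells. Its arguments: {"type":"object","properties":{"targets":{"type":"array","items":{"type":"array"}},"grip_force":{"type":"number"}},"required":["targets"]}

```bash
mkdir -p pics; ls; python3 - <<'E'
from bench import env
import cv2,numpy as np
ims=[]
for c in ("scene","top"):
    r=env.get_image(c); cv2.imwrite(f"pics/{c}.png",r["image"][:,:,::-1])
    print(c,r["fx"],r["cx"],r["cy"],np.round(r["cam_to_world"],3).tolist())
    for l in ("tile_center","edge","bottle","trainer","spare"):
        try: print(l,[(np.round(d["centre"]).tolist(),round(d["score"],2)) for d in env.recognise(l,c)])
        except Exception as e: print(l,e)
print(env.tip_reach); s=env.observe(); print({k:np.round(v,3).tolist() for k,v in s.items()})
E
```

```text
pics
scene 497.8462096093093 312.9754699313461 238.87994145258082 [[-0.523, 0.72, -0.457, 973.553], [0.852, 0.441, -0.281, 366.728], [-0.0, -0.536, -0.844, 721.915], [0.0, 0.0, 0.0, 1.0]]
tile_center [([548.0, -49.0, 14.0], 0.86)]
edge [([533.0, 137.0, 3.0], 0.93)]
bottle [([464.0, 418.0, 110.0], 0.97), ([529.0, 134.0, 5.0], 0.64)]
trainer [([647.0, 410.0, 126.0], 0.8)]
spare [([795.0, 94.0, 16.0], 0.7)]
top 503.0671159977053 317.1990779194965 238.76300566694349 [[0.005, -0.991, 0.137, 494.655], [-1.0, -0.008, -0.023, 161.265], [0.024, -0.137, -0.99, 958.712], [0.0, 0.0, 0.0, 1.0]]
tile_center [([542.0, -50.0, 11.0], 0.91)]
edge [([518.0, 133.0, 7.0], 0.59)]
bottle [([445.0, 409.0, 124.0], 0.82)]
trainer [([615.0, 396.0, 129.0], 0.69), ([448.0, 406.0, 120.0], 0.17)]
spare [([800.0, 95.0, 14.0], 0.72)]
14.0
{'clock': 0.6, 'q': [-0.901, 0.359, 0.012, -0.0, -1.224, -0.288], 'dq': [-0.0, -0.001, -0.002, 0.001, -0.001, -0.0], 'tau': [0.001, -58.259, 29.354, 6.939, -0.001, 0.0], 'tcp_pos': [251.469, -626.364, 245.306], 'ee_rot': [-0.19, 0.982, 0.0, 0.0], 'wrist_force': [-0.141, -0.156, -0.006], 'ft_torque': [-0.021, 0.041, 0.017], 'gripper_force': 0.0, 'width': 85.555}
```

View pics/top.png

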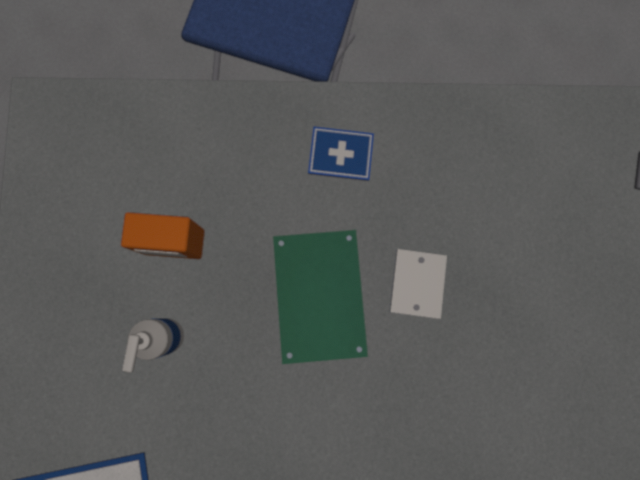

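View pics/scene.png

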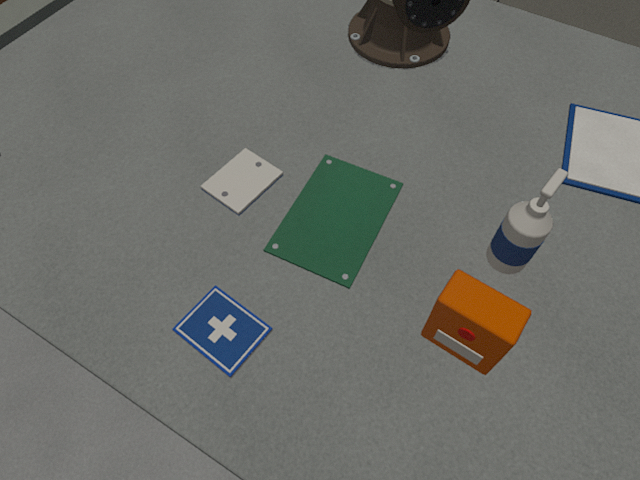

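The top view shows the green board with corners at about (274,236), (356,231), (367,356) and (283,363). The tile is to its right, with corners at about (397,249), (447,255), (441,318) and (391,312), so the push goes roughly along world +y. The bottle, box and spare tile are clear of that path. Next I'll triangulate the corners from both views.

```bash
cat > h.py <<'E'
from bench import env
import cv2,numpy as np
def quad(mask):
    c=max(cv2.findContours(mask.astype(np.uint8),cv2.RETR_EXTERNAL,cv2.CHAIN_APPROX_NONE)[0],key=cv2.contourArea)
    h=cv2.convexHull(c)
    for e in np.arange(.01,.15,.005):
        a=cv2.approxPolyDP(h,e*cv2.arcLength(h,True),True)
        if len(a)<=4: break
    return a[:,0].astype(float)
def ray(r,p):
    T=np.array(r["cam_to_world"]); d=T[:3,:3]@np.array([(p[0]-r["cx"])/r["fx"],(p[1]-r["cy"])/r["fy"],1])
    return T[:3,3],d
def plane(r,p,z):
    o,d=ray(r,p); return o+d*(z-o[2])/d[2]
def tri(r1,p1,r2,p2):
    A=0;b=0
    for r,p in((r1,p1),(r2,p2)):
        o,d=ray(r,p);d=d/np.linalg.norm(d);P=np.eye(3)-np.outer(d,d);A=A+P;b=b+P@o
    return np.linalg.solve(A,b)
E
python3 - <<'E'
from h import *
R={c:env.get_image(c) for c in("scene","top")}
for l,z in(("tile_center",10),("edge",5)):
    Q={}
    for c in R:
        im=R[c]["image"].astype(int)
        m=env.cut_out(l,c)
        if not m: print(l,c,"none");continue
        q=quad(m[0]["mask"]); w=np.array([plane(R[c],p,z) for p in q])
        Q[c]=(q,w); print(l,c,q.tolist(),np.round(w[:,:2]).tolist())
    if len(Q)==2:
        for p,w in zip(*Q["top"]):
            j=np.argmin(np.linalg.norm(Q["scene"][1]-w,axis=1)); print(np.round(tri(R["top"],p,R["scene"],Q["scene"][0][j]),1))
E
```

```text
tile_center scene [[247.0, 149.0], [282.0, 174.0], [237.0, 214.0], [200.0, 186.0]] [[481.0, -84.0], [497.0, 7.0], [614.0, -10.0], [599.0, -104.0]]
tile_center top [[398.0, 249.0], [446.0, 257.0], [439.0, 317.0], [390.0, 310.0]] [[608.0, -15.0], [593.0, -107.0], [480.0, -90.0], [493.0, 2.0]]
[ 6.088e+02 -1.640e+01 -5.000e-01]
[ 594.3 -109.3    2. ]
[478.9 -88.8   6.4]
[492.1   1.7   1.6]
edge scene [[324.0, 154.0], [402.0, 183.0], [349.0, 287.0], [263.0, 251.0]] [[411.0, 46.0], [397.0, 204.0], [633.0, 226.0], [650.0, 69.0]]
edge top [[354.0, 230.0], [367.0, 354.0], [282.0, 363.0], [273.0, 237.0]] [[645.0, 68.0], [411.0, 45.0], [395.0, 203.0], [630.0, 224.0]]
[646.2  66.9  -2.9]
[411.2  45.7   5.6]
[394.2 203.3   2. ]
[630.5 224.2  -1.5]
```

Call:
servo_tool:
  targets:
    - [[0,0,0],-0.1425,1]
    - [[0,0,0],-0.1425,1]
    - [[0,0,0],-0.1425,1]
    - [[0,0,0],-0.1425,1]
    - [[0,0,0],-0.1425,1]
    - [[0,0,0],-0.1425,1]
    - [[0,0,0],-0.1425,1]
    - [[0,0,0],-0.1425,1]
    - [[0,0,0],-0.1425,1]

```text
clock: 1.8
tcp_pos: [251.5, -626.4, 245.3]
ee_rot: [0.741, -0.671, 0.0, -0.0]
wrist_force: [0.3, -0.5, 0.2]
width: 85.4
gripper_force: 0.0
```

Call:
servo_tool:
  targets:
    - [[-0.037,-0.029,0],0,1]
    - [[-0.037,-0.029,0],0,1]
    - [[-0.037,-0.029,0],0,1]
    - [[-0.037,-0.029,0],0,1]
    - [[-0.037,-0.029,0],0,1]
    - [[-0.037,-0.029,0],0,1]
    - [[-0.037,-0.029,0],0,1]
    - [[-0.037,-0.029,0],0,1]
    - [[-0.037,-0.029,0],0,1]
    - [[-0.037,-0.029,0],0,1]
    - [[-0.037,-0.029,0],0,1]
    - [[-0.037,-0.029,0],0,1]

```text
clock: 3.0
tcp_pos: [557.3, -150.0, 245.7]
ee_rot: [0.739, -0.673, 0.0, -0.0]
wrist_force: [0.7, -1.5, -0.7]
width: 85.4
gripper_force: 0.0
```

Call:
servo_tool:
  targets:
    - [[0,0,0.045],0,1]
    - [[0,0,0.045],0,1]
    - [[0,0,0.045],0,1]
    - [[0,0,0.045],0,1]
    - [[0,0,0.03],0,1]
    - [[0,0,0.009],0,1]
    - [[0,0,0],0,1]

```text
clock: 3.7
tcp_pos: [556.0, -151.9, 25.4]
ee_rot: [0.739, -0.673, -0.001, 0.001]
wrist_force: [1.5, -0.2, 0.8]
width: 85.1
gripper_force: 0.0
```

```bash
python3 - <<'E'
from h import *
s=env.observe(); print(s["tcp_pos"],env.tip_reach)
r=env.get_image("scene"); cv2.imwrite("pics/s2.png",cv2.resize(r["image"][80:280,100:400,::-1],None,fx=2.6,fy=2.6,interpolation=3))
E
```

```text
[ 556.0402068  -151.91853644   25.44938761] 14.0
```

View pics/s2.png

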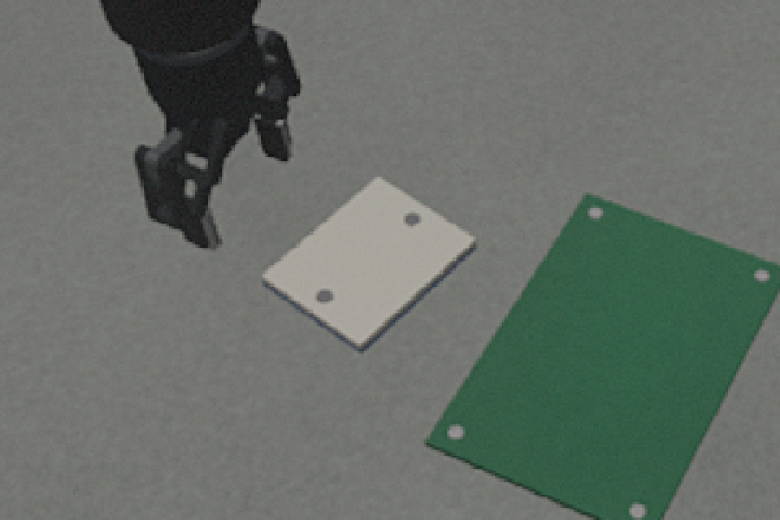

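The fingers stand behind the tile, at crop pixels (205,240) and (275,150), in line with its rear side. They are clear of the tile and still above the desk. I'll probe down gently.

Call:
servo_tool:
  targets:
    - [[0,0,0.004],0,1]
    - [[0,0,0.003],0,1]
    - [[0,0,0.001],0,1]
    - [[0,0,0],0,1]

```text
clock: 4.15
tcp_pos: [556.7, -151.8, 18.8]
ee_rot: [0.739, -0.673, 0.0, -0.0]
wrist_force: [-0.1, 0.0, 0.7]
width: 85.3
gripper_force: 0.0
```

Call:
servo_tool:
  targets:
    - [[0,0,0.002],0,1]
    - [[0,0,0.001],0,1]
    - [[0,0,0],0,1]

```text
clock: 4.45
tcp_pos: [556.4, -151.8, 15.2]
ee_rot: [0.739, -0.673, -0.0, 0.0]
wrist_force: [0.4, -0.1, 0.2]
width: 85.5
gripper_force: 0.0
```

Call:
servo_tool:
  targets:
    - [[0,0,0.002],0,1]
    - [[0,0,0],0,1]
    - [[0,0,0],0,1]

```text
clock: 4.75
tcp_pos: [556.4, -151.8, 13.2]
ee_rot: [0.739, -0.673, -0.0, 0.0]
wrist_force: [0.5, 0.0, 0.3]
width: 85.0
gripper_force: 0.0
```

Call:
servo_tool:
  targets:
    - [[0,0,0.002],0,1]
    - [[0,0,0.002],0,1]
    - [[0,0,0],0,1]

```text
clock: 5.05
tcp_pos: [556.3, -151.8, 8.9]
ee_rot: [0.739, -0.673, -0.0, 0.0]
wrist_force: [-1.0, 0.1, 0.5]
width: 85.0
gripper_force: 0.0
```

Call:
servo_tool:
  targets:
    - [[0,0,0.002],0,1]
    - [[0,0,0.001],0,1]
    - [[0,0,0],0,1]

```text
clock: 5.35
tcp_pos: [556.3, -151.8, 6.1]
ee_rot: [0.739, -0.673, -0.0, 0.0]
wrist_force: [-1.4, -1.5, -0.3]
width: 85.3
gripper_force: 0.0
```

Call:
servo_tool:
  targets:
    - [[0,0,0.001],0,1]
    - [[0,0,0.001],0,1]
    - [[0,0,0],0,1]

```text
clock: 5.65
tcp_pos: [556.4, -151.8, 4.2]
ee_rot: [0.739, -0.673, -0.0, 0.0]
wrist_force: [0.3, -0.9, -0.2]
width: 85.4
gripper_force: 0.0
```

Call:
servo_tool:
  targets:
    - [[-0.012,0,0],0,1]
    - [[-0.012,0,0],0,1]
    - [[-0.01,0,0],0,1]
    - [[-0.01,0,0],0,1]
    - [[-0.008,0,0],0,1]
    - [[-0.008,0,0],0,1]
    - [[-0.008,0,0],0,1]
    - [[-0.008,0,0],0,1]
    - [[-0.008,0,0],0,1]
    - [[-0.004,0,0],0,1]
    - [[0,0,0],0,1]

```text
clock: 6.75
tcp_pos: [548.2, -63.6, 4.3]
ee_rot: [0.74, -0.673, -0.0, -0.0]
wrist_force: [0.2, -0.4, -0.6]
width: 85.4
gripper_force: 0.0
```

```bash
python3 - <<'E'
from h import *
r=env.get_image("top"); cv2.imwrite("pics/t2.png",cv2.resize(r["image"][200:380,240:500,::-1],None,fx=3,fy=3,interpolation=3))
m=env.cut_out("tile_center","top")
if m: print(quad(m[0]["mask"]).tolist())
E
```

```text
(no output)
```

View pics/t2.png

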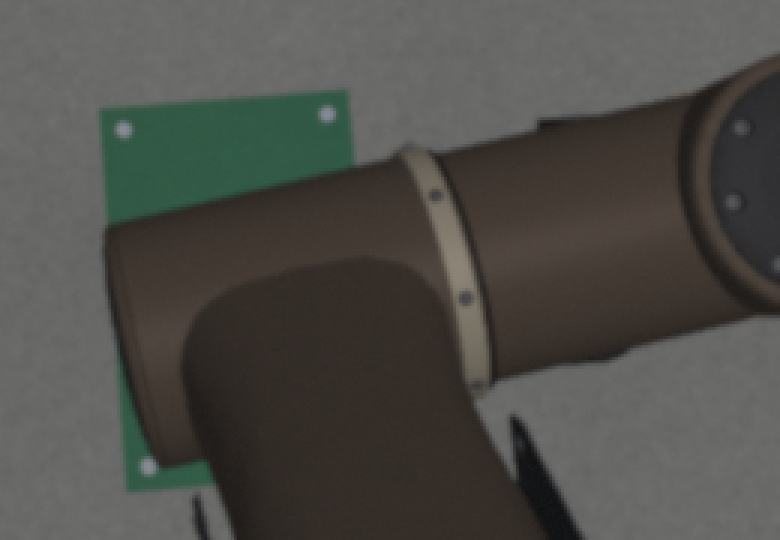

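The arm hides the tile from the top camera, so I'll rely on force and the scene camera.

Call:
servo_tool:
  targets:
    - [[-0.006,0,0],0,1]
    - [[-0.004,0,0],0,1]
    - [[-0.002,0,0],0,1]
    - [[0,0,0],0,1]

```text
clock: 7.25
tcp_pos: [547.1, -51.9, 4.3]
ee_rot: [0.74, -0.673, -0.0, -0.0]
wrist_force: [0.3, -0.4, -1.5]
width: 85.8
gripper_force: 0.0
```

```bash
python3 - <<'E'
from h import *
r=env.get_image("scene"); cv2.imwrite("pics/s3.png",cv2.resize(r["image"][100:300,180:440,::-1],None,fx=3,fy=3,interpolation=3))
m=env.cut_out("tile_center","scene")
if m:
    q=quad(m[0]["mask"]); print(q.tolist()); e=np.array([.9955,.0945]);n=np.array([-.0945,.9955])
    for p in q:
        d=plane(r,p,10)[:2]-[529.5,57]; print(np.round([d@e,d@n]))
E
```

```text
[[266.0, 155.0], [311.0, 171.0], [280.0, 220.0], [234.0, 201.0]]
[-65. -96.]
[-67.  -2.]
[56. -1.]
[ 56. -94.]
```

View pics/s3.png

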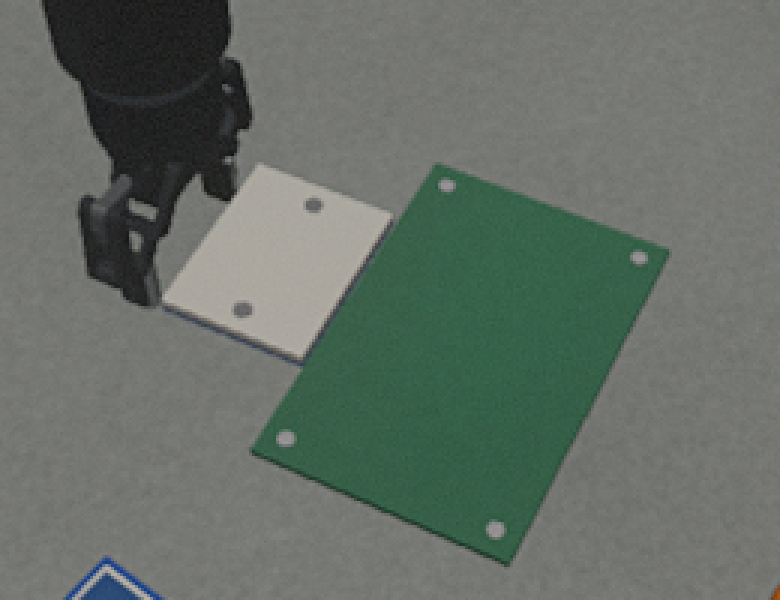

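The tile lies square to the edge with a gap of 1–2 mm. It is centred about 12 mm off the fingers sideways, so I'll re-centre and press it home.

Call:
servo_tool:
  targets:
    - [[0.005,0,0],0,1]
    - [[0,0.012,0],0,1]
    - [[-0.005,0,0],0,1]
    - [[-0.001,0,0],0,1]
    - [[-0.001,0,0],0,1]
    - [[0,0,0],0,1]

```text
clock: 7.95
tcp_pos: [535.3, -51.2, 4.4]
ee_rot: [0.74, -0.673, 0.0, -0.0]
wrist_force: [0.1, -0.3, 0.1]
width: 85.8
gripper_force: 0.0
```

Call:
servo_tool:
  targets:
    - [[-0.001,0,0],0,1]
    - [[0,0,0],0,1]

```text
clock: 8.15
tcp_pos: [535.1, -50.4, 4.4]
ee_rot: [0.739, -0.673, 0.0, -0.0]
wrist_force: [-0.5, -1.7, 1.5]
width: 85.0
gripper_force: 0.6
```

Call:
servo_tool:
  targets:
    - [[-0.001,0,0],0,1]
    - [[0,0,0],0,1]

```text
clock: 8.35
tcp_pos: [534.7, -50.2, 4.3]
ee_rot: [0.739, -0.674, 0.0, 0.0]
wrist_force: [1.7, -7.2, -0.0]
width: 85.2
gripper_force: 3.4
```

Call:
servo_tool:
  targets:
    - [[-0.0008,0,0],0,1]
    - [[0,0,0],0,1]

```text
clock: 8.55
tcp_pos: [534.5, -50.0, 4.4]
ee_rot: [0.739, -0.674, 0.0, 0.001]
wrist_force: [1.4, -11.8, 1.8]
width: 85.4
gripper_force: 5.6
```

Call:
servo_tool:
  targets:
    - [[0,0,-0.0041],0,1]
    - [[-0.0002,0,-0.0041],0,1]
    - [[-0.0009,0,-0.0081],0,1]
    - [[0,0,0],0,1]

```text
clock: 8.95
tcp_pos: [534.7, -48.1, 21.2]
ee_rot: [0.739, -0.673, 0.0, 0.0]
wrist_force: [-0.2, -7.0, -0.2]
width: 85.6
gripper_force: 3.2
```

```bash
python3 - <<'E'
from h import *
r=env.get_image("scene"); cv2.imwrite("pics/s4.png",cv2.resize(r["image"][100:300,180:440,::-1],None,fx=3,fy=3,interpolation=3))
E
```

```text
(no output)
```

View pics/s4.png

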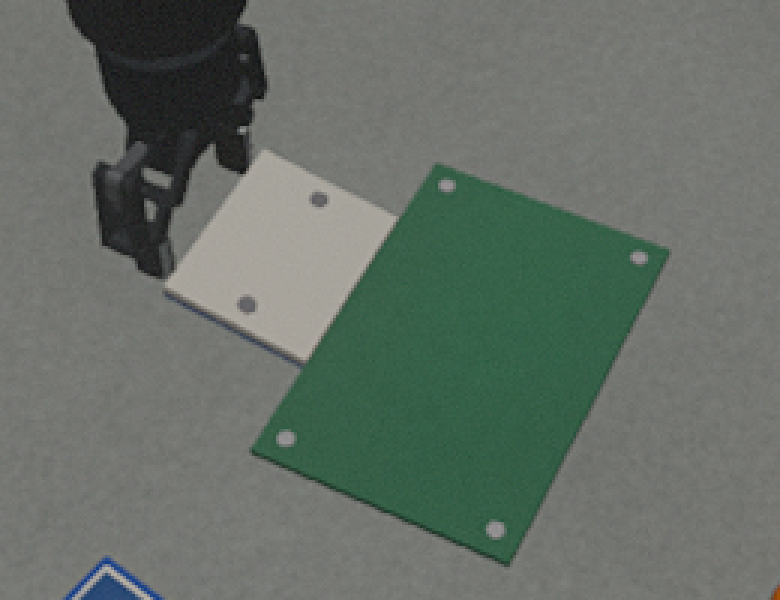

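The tile's rear side is rising with the fingers and the front stays hooked on the step. The push is about 7 N, so I'll continue the arc.

Call:
servo_tool:
  targets:
    - [[-0.0021,0,-0.0079],0,1]
    - [[-0.0024,0,-0.0078],0,1]
    - [[-0.003,0,-0.0076],0,1]
    - [[-0.0037,0,-0.0073],0,1]
    - [[0,0,0],0,1]

```text
clock: 9.5
tcp_pos: [533.8, -36.1, 51.9]
ee_rot: [0.74, -0.673, 0.0, -0.0]
wrist_force: [-1.0, -4.7, 2.6]
width: 85.6
gripper_force: 2.8
```

Call:
servo_tool:
  targets:
    - [[-0.0046,0,-0.0068],0,1]
    - [[-0.0051,0,-0.0064],0,1]
    - [[-0.0056,0,-0.006],0,1]
    - [[0,0,0],0,1]

```text
clock: 9.9
tcp_pos: [532.4, -21.0, 71.1]
ee_rot: [0.74, -0.673, 0.0, -0.0]
wrist_force: [-1.8, -5.8, 5.9]
width: 85.2
gripper_force: 4.4
```

```bash
python3 - <<'E'
from h import *
r=env.get_image("scene"); cv2.imwrite("pics/s5.png",cv2.resize(r["image"][100:300,180:440,::-1],None,fx=3,fy=3,interpolation=3))
E
```

```text
(no output)
```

View pics/s5.png

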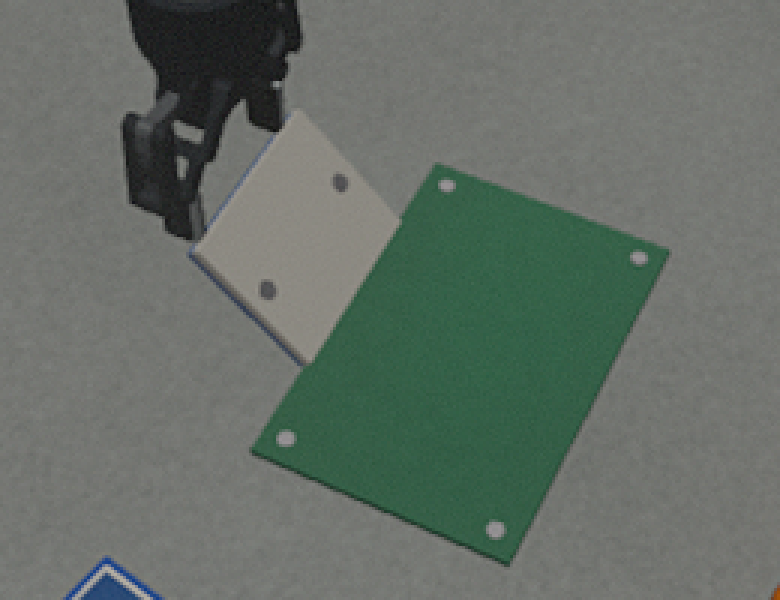

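The tile stands at about 45° with the fingers still on its rear side.

Call:
servo_tool:
  targets:
    - [[-0.006,0,-0.0056],0,1]
    - [[-0.0064,0,-0.0051],0,1]
    - [[-0.0069,0,-0.0045],0,1]
    - [[-0.0072,0,-0.0039],0,1]
    - [[0,0,0],0,1]

```text
clock: 10.45
tcp_pos: [530.0, 5.6, 90.4]
ee_rot: [0.74, -0.673, 0.0, -0.0]
wrist_force: [-1.5, -5.7, 8.9]
width: 85.4
gripper_force: 5.6
```

Call:
servo_tool:
  targets:
    - [[-0.0075,0,-0.0034],0,1]
    - [[-0.0078,0,-0.0028],0,1]
    - [[-0.008,0,-0.0021],0,1]
    - [[0,0,0],0,1]

```text
clock: 10.85
tcp_pos: [527.9, 29.3, 98.6]
ee_rot: [0.74, -0.673, 0.0, -0.0]
wrist_force: [-2.7, -2.0, 10.3]
width: 85.0
gripper_force: 5.6
```

```bash
python3 - <<'E'
from h import *
r=env.get_image("scene"); cv2.imwrite("pics/s6.png",cv2.resize(r["image"][100:300,180:440,::-1],None,fx=3,fy=3,interpolation=3))
E
```

```text
(no output)
```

View pics/s6.png

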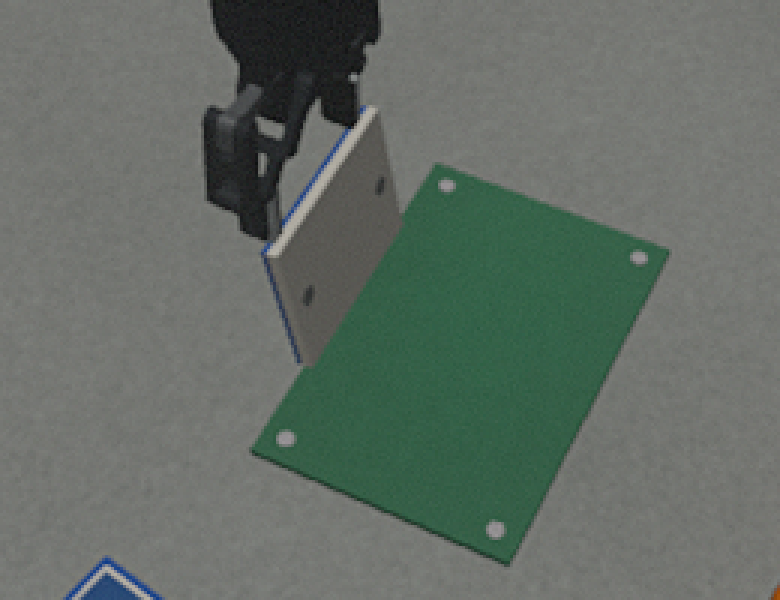

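The tile is at about 80°, and the next rows take it over centre.

Call:
servo_tool:
  targets:
    - [[-0.0081,0,-0.0014],0,1]
    - [[-0.0082,0,-0.0006],0,1]
    - [[-0.0082,0,0],0,1]
    - [[-0.0082,0,0],0,1]
    - [[-0.008,0,0],0,1]
    - [[0,0,0],0,1]
    - [[0,0,0],0,1]
    - [[0,0,0],0,1]

```text
clock: 11.7
tcp_pos: [523.5, 68.8, 99.4]
ee_rot: [0.739, -0.673, -0.0, 0.0]
wrist_force: [0.5, 0.2, 0.3]
width: 85.4
gripper_force: 0.0
```

```bash
python3 - <<'E'
from h import *
r=env.get_image("scene"); cv2.imwrite("pics/s7.png",cv2.resize(r["image"][100:300,180:440,::-1],None,fx=3,fy=3,interpolation=3))
E
```

```text
(no output)
```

View pics/s7.png

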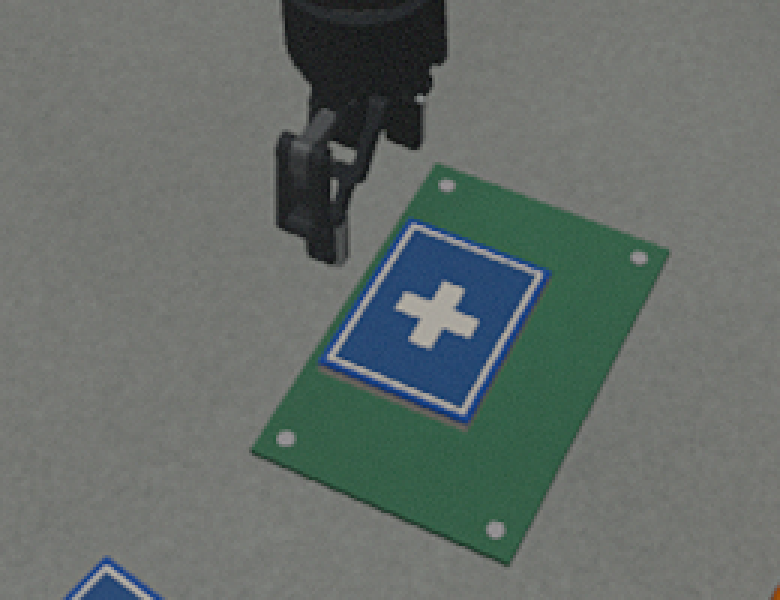

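The tile lies blue face up on the board, centred near crop pixel (437,320), with the fingers clear above it. I'll check its position with the calibration.

Call:
servo_tool:
  targets:
    - [[0.02,0,-0.03],0,1]
    - [[0.02,0,-0.03],0,1]
    - [[0,0,0],0,1]
    - [[0,0,0],0,1]

```text
clock: 12.15
tcp_pos: [527.7, 28.7, 160.3]
ee_rot: [0.739, -0.674, 0.0, -0.001]
wrist_force: [0.0, 0.4, -0.5]
width: 85.3
gripper_force: 0.0
```

```bash
python3 - <<'E'
from h import *
r=env.get_image("scene"); e=np.array([.9955,.0945]);n=np.array([-.0945,.9955])
px=[(180+x/3,100+y/3) for x,y in((411,221),(551,271),(470,424),(321,362))]
P=np.array([plane(r,p,15)[:2]-[529.5,57] for p in px])
print(np.round(np.c_[P@e,P@n]),np.round([P.mean(0)@e,P.mean(0)@n],1))
for d in env.recognise("tile_center","scene"):
    c=np.array(d["centre"]); v=c[:2]-[529.5,57]; print(np.round(c),d["score"],np.round([v@e,v@n]))
E
```

```text
[[-62.  13.]
 [-64. 105.]
 [ 55. 106.]
 [ 55.  12.]] [-4.1 59. ]
[524. 116.  18.] 0.57 [ 0. 60.]
```

The centre is about 59 mm behind the edge and 4 mm sideways, well inside the limits.

```bash
python3 -c "
from bench import env
print(env.finish_job())"
```

```text
the job is handed in; nothing more can be done
None
```

I pushed the tile to the board's edge and flipped it; it now lies blue face up and flat on the board, centred about 59 mm behind the front edge and 4 mm to the side. The arm stayed away from the bottle, box and other tile, and I handed the job in at about 12 s; the hand-in gave no verdict.

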